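Put the solder tube away in the bench block

TASK

Put the taller of the two clear solder tubes away: stand it upright, cap up, in the empty round well of the wooden tool block, lowering it right down to the bottom before you let go. Leave the short tube and the flux jar standing where they are.

Things in the scene. Friction and masses are not known exactly. Their poses are not given: they have to be found in the camera images.
- tall_tube: The tall solder tube: a clear plastic cylinder with a coil of grey solder wire inside and a white cap, 24 mm in diameter, 115 mm tall (cap included, same diameter), about 70 g, standing loose and upright on the bench. Origin: centre of its foot; z points up along it to the cap.
- short_tube: The short solder tube: looks the same and has the same 24 mm diameter, but is only 75 mm tall. It stands loose on the bench and is to be left alone. Origin: centre of its foot, z up.
- flux_jar: The flux jar: an amber jar with a black lid, 42 mm in diameter, 65 mm tall, standing loose on the bench, to be left alone. The three containers stand in a row nearest the robot in any order, at least 95 mm apart between centres. Origin: centre of its foot, z up.
- well (a point): Centre of the mouth (z up) of the empty round well, 38 mm wide, 50 mm deep, flat floor, in the flat top of a wooden block fixed to the bench behind the row, on its left or right, turned up to 25 deg. Block 80 (x) by 150 (y) by 60 mm high; its centre is 42 mm from the well towards +y, where three black drivers stand 38 mm above its top, 82 to 104 mm from the well. A square steel tub stands on the other side.
Not all that is in view belongs to the job. What is shaped like the tall_tube but purple is not meant. What is meant by the part that bears well is not blue, and is the smaller of those in its own colour.

How it is judged:
By the outcome, as a careful person would: the job done as asked, in the order asked, and still so for the second after the job is handed in, with the robot touching nothing.
It also fails if it takes over 43 s, if anything falls off the work surface, if the arm or the gripper's body presses on something with over 40 N, if the wrist force passes 120 N, or if a joint passes its speed limit or range.

ROBOT

A 6-joint arm with a two-finger parallel gripper is mounted at the origin on the work surface. World frame = base frame: x ahead of the robot, y to its left, z up, the work surface at z = 0. Lengths are in m, angles in degrees, forces in N, time in s.
With the tool pointing down it reaches from about 0.25 to 0.725 m from the base axis. Payload 9.7 kg.
Tool frame: the origin (TCP) lies midway between the tips of the shut fingers; the grasp point (between the pads) lies 19 mm behind it; y points along the fingers, x is the direction in which the jaws open and shut, and the axes are right-handed (so a half turn about y gives the same grasp; the last joint's range is limited). The gripper opens to 85 mm and grips with 20 to 120 N. Pads are 22 mm wide; open, the fingers measure 114 mm over their backs; the gripper's body (76 mm by 85 mm) begins 54 mm behind the grasp point. The pads swing forward as they close: fully open they stand 13 mm farther back than shut.
Start: joints at [69.385, 4.979, 10.078, 95.1, 0, 90], TCP at [0.194, 0.515, 0.231] pointing down, gripper open.
Joint ranges: [-179.16, 179.16], [-48.56, 103.87], [-65.8, 70.77], [-126.05, 130.52], [-82.76, 87.17], [-180, 180]. Speed limits (degrees/s): [127.2, 127.2, 147.25, 180, 180, 180].

INTERFACE

Orientations are given as [roll, pitch, yaw] about the fixed x, y, z axes, in that order (R = Rz(yaw) Ry(pitch) Rx(roll)).
In Python, from workcell import get_obs, camera, job_done gives the robot as it stands.
- The arm moves only by the tool play_rows, never from a script. Its argument "moves" is a list of rows, each a list of 3 entries, a list of its own where there are three numbers: the turn, a rotation vector about the tool's x, y, z in degrees, then the shift along the tool's x, y, z in m, then the opening in per cent of the stroke, from 0 (shut) to 100 (fully open). A call has exactly 5 rows; each row is the pose to reach, as a shift and turn from the pose commanded when the call began, along the tool's axes at that moment; what a row does not reach only later rows make up. A row lasts 1/10 s, in which the tool goes at most 50 mm and 8.59 degrees, less where a joint would pass 70% of its speed; a pose out of reach is approached as far as the arm can. A call with a gripper value outside its range is refused whole. The fingers move at their own pace and stop on an object; "grip_force" is the grip in N (left out, the last holds). Time passes only in rows, so rows that repeat a pose let the fingers close, or fill a call up. It gives the time, the measured TCP pose, the force and the opening at its end, in the units of the state.
- get_obs(): the state, without advancing time (a new reading comes with each control period).
- camera(name): name is "side" or "top"; returns a dict with "img" (400x640x3 uint8, red, green, blue), "fov_y" (degrees; the focal length in pixels is half the picture's height over the tangent of half this angle, whatever the lens; pixels are square), "cx", "cy" (the principal point, pixels), "world_from_camera" (4x4, takes a point from camera to world coordinates). Camera axes: x right, y up, looking along -z (the intrinsics and any distortion apply to the point x, -y, -z); pixel columns grow to the right and rows downward; lengths in m; the calibration is good to about 2 mm. A picture is of the moment at which its call begins. There is no depth.
- job_done(): hands the job in, once; it reports no verdict.
The state is a dict: "time": time; "q": joint angles; "qd": joint speeds; "joint_efforts": joint torques, N m; "ee_pos": TCP position; "tcp_rot": TCP orientation; "wrist_force": force on the tool from outside, world axes, zero at the start; "torque": the same for the moment, N m; "opening": finger opening in m.
Only numpy, scipy, OpenCV 4.12 (cv2) and the standard library are available. Lean on these libraries where they do the work, as an engineer would, in place of code of your own. Each camera call takes 0.05 s, during which the arm holds its last target.

## Working session

There is one attempt and no reset: what is moved stays moved. The work goes in short steps, Python scripts to look and compute and a tool call to move; the robot and the scene stay as the last step left them, time stands still between calls to the robot, and variables do not carry over. Pictures are saved under pics/ and viewed, and the job is handed in when it is done.

Besides the shell and the picture viewer there is one more tool, called after "Emit:" as name(argument=value, ...) on one line, values as JSON. play_rows: Moves the arm, as the interface text tells. Its arguments: {"type":"object","properties":{"moves":{"type":"array"},"grip_force":{"type":"number"}},"required":["moves"]}

```bash
mkdir -p pics; python3 - <<'E'
from workcell import get_obs, camera
import cv2,pickle
o=get_obs();print(o)
for n in("side","top"):
    c=camera(n);cv2.imwrite(f"pics/{n}0.png",c["img"][:,:,::-1]);pickle.dump(c,open(f"{n}0.pkl","wb"))
    print({k:v for k,v in c.items() if k!="img"})
E
```

```text
{'time': 0.0, 'q': array([6.93855524e+01, 5.01148284e+00, 1.00338045e+01, 9.50998732e+01,
       3.68537461e-04, 9.00017113e+01]), 'qd': array([ 0.08580112,  0.02592825, -0.05653377, -0.12573937,  0.02248968,
       -0.00662418]), 'joint_efforts': array([-7.31057889e-05, -5.20387101e+01,  4.64802790e+01,  1.65054901e-02,
       -2.75872189e-06,  7.20417773e-06]), 'ee_pos': array([0.19355818, 0.51456439, 0.23057358]), 'tcp_rot': array([-8.99996338e+01,  7.75515438e-02,  6.93838411e+01]), 'wrist_force': array([0.63492608, 0.45052468, 0.77229009]), 'torque': array([-0.00949825,  0.02167139, -0.02036324]), 'opening': 0.08535364939834218}
{'fov_y': 56.74015809275581, 'cx': 319.57975253233656, 'cy': 200.75872048272083, 'world_from_camera': array([[-0.943576  ,  0.21379087, -0.25289881,  0.24387584],
       [-0.33078063, -0.64482655,  0.68904492,  0.42729665],
       [-0.01576435,  0.73382027,  0.67916073,  0.63740115],
       [ 0.        ,  0.        ,  0.        ,  1.        ]])}
{'fov_y': 54.560715135619475, 'cx': 317.9663625393664, 'cy': 203.03261458497735, 'world_from_camera': array([[ 0.00712944,  0.98669903, -0.16240133,  0.27296977],
       [-0.99981012,  0.00408827, -0.01905273, -0.14860278],
       [-0.01813537,  0.16250633,  0.98654083,  1.03031752],
       [ 0.        ,  0.        ,  0.        ,  1.        ]])}
```

View pics/side0.png

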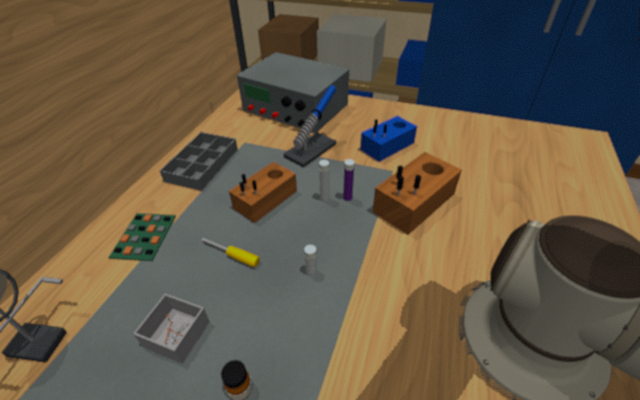

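View pics/top0.png

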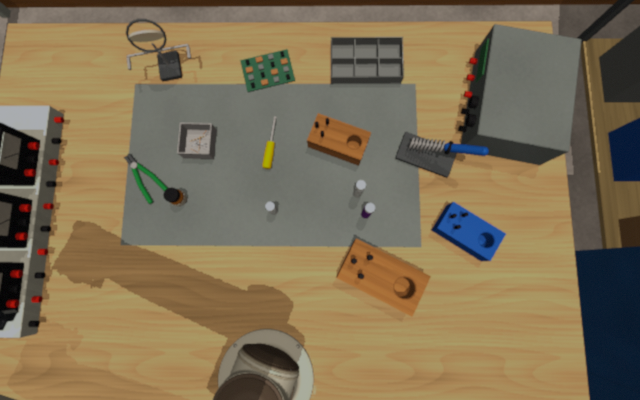

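The side view shows two clear tubes, one at about (325,180) and a shorter one at (310,262), and a purple one at (348,180). It also shows wooden blocks at (264,190) and (418,190) and a blue block at (388,138). By the description, the tube I want is the clear one at side (325,180) / top (360,186), and the block is the smaller wooden one at side (264,190) / top (338,140). I'll enlarge both to confirm.

```bash
python3 - <<'E'
import cv2
s=cv2.imread("pics/side0.png");t=cv2.imread("pics/top0.png")
def crop(i,x,y,w,h,k,f): cv2.imwrite(f,cv2.resize(i[y:y+h,x:x+w],None,fx=k,fy=k,interpolation=cv2.INTER_CUBIC))
crop(s,220,150,150,110,5,"pics/s_crop.png")
crop(t,255,105,150,115,5,"pics/t_crop.png")
E
```

```text
(no output)
```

View pics/s_crop.png

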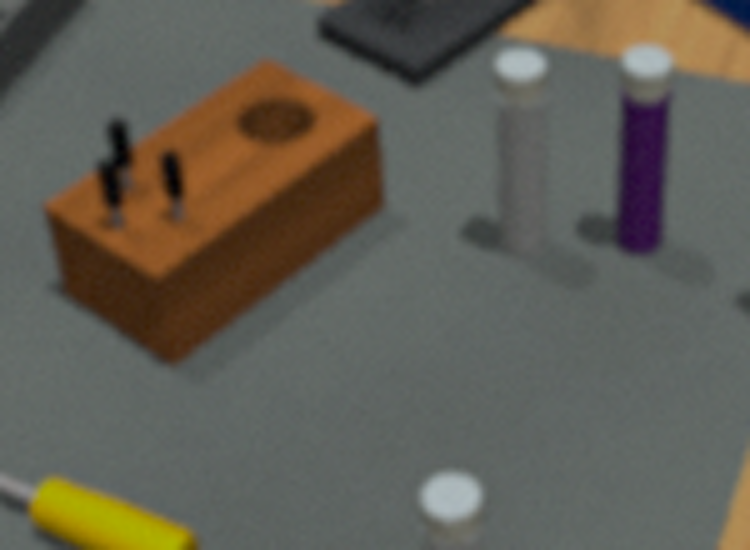

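View pics/t_crop.png

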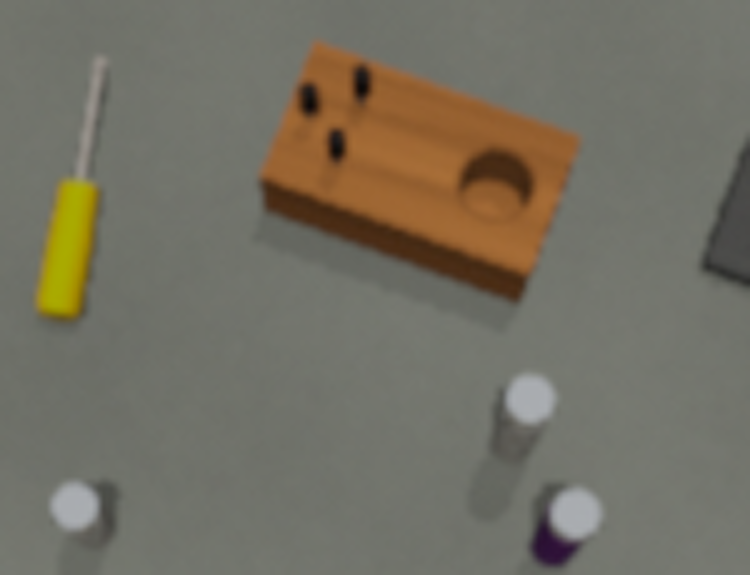

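```bash
cat > h.py <<'E'
import numpy as np,pickle
def ray(c,u,v):
    f=200/np.tan(np.radians(c["fov_y"]/2));T=c["world_from_camera"]
    d=T[:3,:3]@np.array([(u-c["cx"])/f,-(v-c["cy"])/f,-1]);return T[:3,3],d/np.linalg.norm(d)
def plane(c,uv,z):
    o,d=ray(c,*uv);return o+d*(z-o[2])/d[2]
def tri(ca,a,cb,b):
    A=0;B=0;P=[]
    for c,uv in((ca,a),(cb,b)):
        o,d=ray(c,*uv);M=np.eye(3)-np.outer(d,d);A=A+M;B=B+M@o;P.append((o,d))
    p=np.linalg.solve(A,B);return p,[np.linalg.norm(np.cross(p-o,d)) for o,d in P]
def proj(c,p):
    f=200/np.tan(np.radians(c["fov_y"]/2));T=c["world_from_camera"]
    q=T[:3,:3].T@(np.array(p)-T[:3,3]);return c["cx"]+f*q[0]/-q[2],c["cy"]-f*q[1]/-q[2]
E
python3 - <<'E'
from h import *
np.set_printoptions(precision=4,suppress=True)
s=pickle.load(open("side0.pkl","rb"));t=pickle.load(open("top0.pkl","rb"))
S=lambda x,y:(220+(x+.5)/5-.5,150+(y+.5)/5-.5)
T=lambda x,y:(255+(x+.5)/5-.5,105+(y+.5)/5-.5)
for n,a,b in [("cap",(521,66),(530,398)),("foot",(521,246),(511,440)),("purplecap",(647,63),(575,513)),("well",(277,121),(496,186)),("c1",(47,206),(318,41)),("c?",(267,59),(580,137)),("c3",(380,122),(525,275)),("c4",(158,278),(262,180)),("short",(451,496),(75,506))]:
    p,e=tri(s,S(*a),t,T(*b));print(n,p,np.round(e,4))
for n,a,b in [("footz0",(521,246),(511,440))]: print(n,plane(s,S(*a),0),plane(t,T(*b),0))
print("cap115",plane(s,S(521,66),.115),plane(t,T(530,398),.115))
E
```

```text
cap [ 0.4722 -0.2333  0.1115] [0.0015 0.0015]
foot [ 0.4735 -0.2335 -0.0037] [0.0012 0.0012]
purplecap [ 0.4164 -0.2542  0.1113] [0.0018 0.0018]
well [ 0.5979 -0.2217  0.0557] [0.002 0.002]
c1 [ 0.6772 -0.1283  0.055 ] [0.0012 0.0012]
c? [ 0.6238 -0.2658  0.0572] [0.0017 0.0017]
c3 [ 0.5489 -0.2365  0.0563] [0.0012 0.0012]
c4 [ 0.6015 -0.0992  0.0559] [0.0025 0.0025]
short [ 0.4248 -0.0085  0.0722] [0.0017 0.0017]
footz0 [ 0.4734 -0.2297  0.    ] [ 0.4716 -0.2334  0.    ]
cap115 [ 0.4722 -0.2289  0.115 ] [ 0.47   -0.2332  0.115 ]
```

```bash
cat >> h.py <<'E'
def eul(r):
    from scipy.spatial.transform import Rotation as R
    return R.from_euler('xyz',r,degrees=True)
def goto(p,yaw,cmdpos=None,cmdrot=None):
    """tool-frame shift & turn from current to world TCP p, tool down with yaw"""
    from workcell import get_obs
    o=get_obs();P=np.array(o["ee_pos"] if cmdpos is None else cmdpos);R0=eul(o["tcp_rot"] if cmdrot is None else cmdrot)
    R1=eul([-90,0,yaw]);d=R0.inv().apply(np.array(p)-P);t=np.degrees((R0.inv()*R1).as_rotvec())
    np.set_printoptions(precision=4,suppress=True)
    print("t",o["time"],"ee",o["ee_pos"],o["tcp_rot"],"F",np.linalg.norm(o["wrist_force"]),"open",o["opening"]);print("turn",t,"shift",d)
E
python3 - <<'E'
from h import *
np.set_printoptions(precision=4,suppress=True)
s=pickle.load(open("side0.pkl","rb"));t=pickle.load(open("top0.pkl","rb"))
S=lambda x,y:(220+(x+.5)/5-.5,150+(y+.5)/5-.5)
T=lambda x,y:(255+(x+.5)/5-.5,105+(y+.5)/5-.5)
print("well",plane(s,S(277,121),.06),plane(t,T(496,186),.06))
for f,L in((lambda p:plane(s,S(*p),.06),[(47,206),(267,59),(380,122),(158,278)]),(lambda p:plane(t,T(*p),.06),[(318,41),(580,137),(525,275),(262,180)])):
    q=np.array([f(p) for p in L]);c=q.mean(0);u=(q[0]+q[3]-q[1]-q[2]);u/=np.linalg.norm(u);print("well by corners",c-.042*u,u)
goto([.471,-.231,.231],-70)
E
```

```text
well [ 0.5975 -0.217   0.06  ] [ 0.5944 -0.2219  0.06  ]
well by corners [ 0.5973 -0.2178  0.06  ] [0.3546 0.935  0.    ]
well by corners [ 0.5949 -0.222   0.06  ] [0.3546 0.935  0.    ]
t 0.1 ee [0.1936 0.5146 0.2307] [-89.999    0.0656  69.3858] F 0.7011572090804259 open 0.08573009901737363
turn [  0.0794 139.3858  -0.0307] shift [-0.6002  0.0003 -0.5222]
```

Emit:
play_rows(moves=[[[0,8,0],[-0.035,0,-0.03],100],[[0,16,0],[-0.07,0,-0.06],80],[[0,24,0],[-0.105,0,-0.09],65],[[0,32,0],[-0.14,0,-0.12],65],[[0,40,0],[-0.175,0,-0.15],65]])

```text
time: 0.6
ee_pos: [0.2725, 0.2964, 0.2309]
tcp_rot: [-90.0, 0.0, 29.1]
wrist_force: [1.4, 0.0, -0.2]
opening: 0.056
```

```bash
python3 -c "
from h import *
goto([.471,-.231,.231],-70)"
```

```text
t 0.6 ee [0.2725 0.2964 0.2309] [-90.0111   0.0161  29.0928] F 1.4560178898243363 open 0.05603401560399949
turn [ 0.0222 99.0928 -0.0023] shift [-0.0829  0.     -0.5574]
```

Emit:
play_rows(moves=[[[0,8,0],[-0.006,0,-0.042],65],[[0,16,0],[-0.012,0,-0.084],65],[[0,24,0],[-0.018,0,-0.126],65],[[0,32,0],[-0.024,0,-0.168],65],[[0,40,0],[-0.03,0,-0.21],65]])

```text
time: 1.1
ee_pos: [0.3494, 0.0988, 0.2312]
tcp_rot: [-90.0, -0.0, -10.9]
wrist_force: [1.7, 0.5, 0.2]
opening: 0.0557
```

```bash
python3 -c "
from h import *
goto([.471,-.231,.231],-70)"
```

```text
t 1.1 ee [0.3494 0.0988 0.2312] [-89.9905  -0.0155 -10.9289] F 1.8012914765148411 open 0.05568167921076475
turn [-0.0167 59.0711  0.0092] shift [ 0.1819  0.0002 -0.3008]
```

Emit:
play_rows(moves=[[[0,8,0],[0.022,0,-0.036],65],[[0,16,0],[0.044,0,-0.072],65],[[0,24,0],[0.066,0,-0.108],65],[[0,32,0],[0.088,0,-0.144],65],[[0,40,0],[0.11,0,-0.18],65]])

```text
time: 1.6
ee_pos: [0.4244, -0.0986, 0.2311]
tcp_rot: [-90.0, 0.0, -51.0]
wrist_force: [1.0, 0.3, 0.0]
opening: 0.0556
```

```bash
python3 -c "
from h import *
goto([.471,-.231,.231],-70)"
```

```text
t 1.6 ee [ 0.4244 -0.0986  0.2311] [-89.9982   0.0031 -50.9706] F 1.0170558126212506 open 0.05556651949994589
turn [-0.0013 19.0294 -0.0033] shift [ 0.1322  0.0001 -0.0472]
```

Emit:
play_rows(moves=[[[0,6,0],[0.04,0,-0.014],65],[[0,12,0],[0.08,0,-0.028],65],[[0,19,0],[0.12,0,-0.042],65],[[0,19,0],[0.132,0,-0.047],65],[[0,19,0],[0.132,0,-0.047],65]])

```text
time: 2.1
ee_pos: [0.4716, -0.2298, 0.2302]
tcp_rot: [-90.1, 0.1, -69.7]
wrist_force: [0.1, 0.0, 0.6]
opening: 0.0554
```

```bash
python3 - <<'E'
from h import *
from workcell import camera
import cv2
goto([.471,-.231,.066],-70)
o=[]
for n,(x,y,w,h) in (("side",(250,80,140,150)),("top",(300,100,120,120))):
    c=camera(n);i=c["img"][:,:,::-1].copy()
    cv2.imwrite(f"pics/{n}1.png",i);o.append(cv2.resize(i[y:y+h,x:x+w],(390,450),interpolation=cv2.INTER_CUBIC))
cv2.imwrite("pics/pair1.png",np.hstack(o))
E
```

```text
t 2.1 ee [ 0.4716 -0.2298  0.2302] [-90.0788   0.0833 -69.6704] F 0.5937979037661645 open 0.05538509130090675
turn [ 0.079   0.3297 -0.0831] shift [ 0.0011  0.1642 -0.0008]
```

View pics/pair1.png

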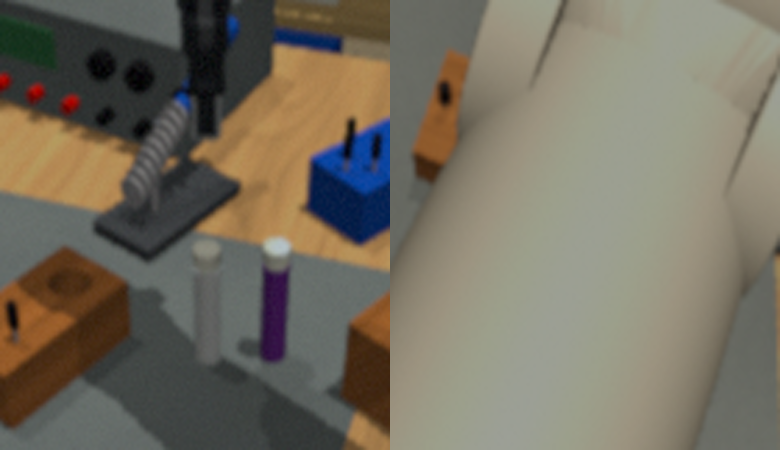

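View pics/side1.png

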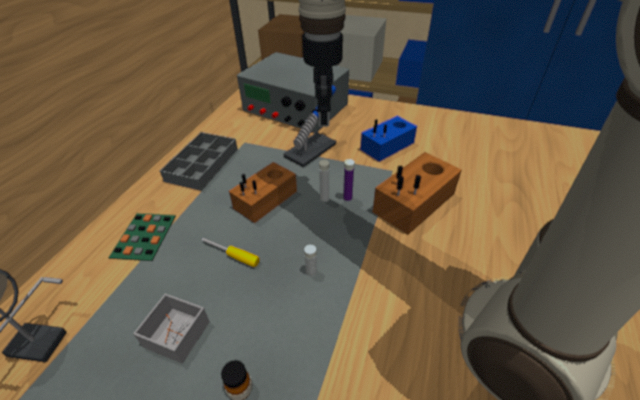

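Side view: the fingers at (324,110) are directly above the tube's cap at (324,162). The top camera is blocked by the arm. I'll go down with the jaw 55 mm open.

Emit:
play_rows(moves=[[[0,0.3,0],[0.001,0.025,-0.001],65],[[0,0.3,0],[0.001,0.05,-0.001],65],[[0,0.3,0],[0.001,0.07,-0.001],65],[[0,0.3,0],[0.001,0.085,-0.001],65],[[0,0.3,0],[0.001,0.085,-0.001],65]])

```text
time: 2.7
ee_pos: [0.4703, -0.2284, 0.1448]
tcp_rot: [-90.1, 0.1, -69.8]
wrist_force: [-0.4, 0.4, -0.7]
opening: 0.0555
```

```bash
python3 - <<'E'
from h import *
from workcell import camera,get_obs
import cv2
goto([.471,-.231,.065],-70)
x,y,w,h=250,80,140,150
c=camera("side");i=c["img"][:,:,::-1].copy()
print(proj(c,get_obs()["ee_pos"]))
cv2.imwrite("pics/side2.png",cv2.resize(i[y:y+h,x:x+w],(560,600),interpolation=cv2.INTER_CUBIC))
E
```

```text
t 2.7 ee [ 0.4703 -0.2284  0.1448] [-90.0918   0.1019 -69.8088] F 0.911177455266257 open 0.05554091046962008
turn [ 0.092   0.1913 -0.1017] shift [ 0.0028  0.0798 -0.0001]
(np.float64(324.27667839370747), np.float64(151.9192491799543))
```

View pics/side2.png

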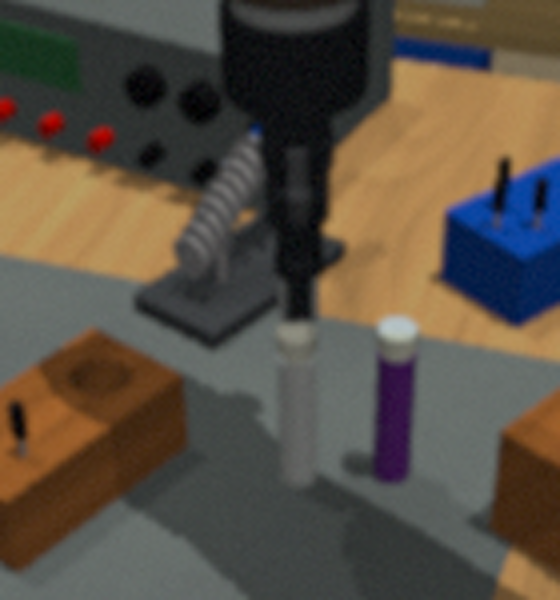

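Fingers sit centred over the cap at crop (297,320), with projected and seen positions agreeing. I'll go down around it.

Emit:
play_rows(moves=[[[0,0,0],[0.002,0.02,0],65],[[0,0,0],[0.002,0.04,0],65],[[0,0,0],[0.002,0.06,0],65],[[0,0,0],[0.002,0.075,0],65],[[0,0,0],[0.002,0.08,0],65]])

```text
time: 3.25
ee_pos: [0.4716, -0.2314, 0.0657]
tcp_rot: [-90.0, 0.0, -69.9]
wrist_force: [-0.0, -0.3, 0.5]
opening: 0.0556
```

Emit:
play_rows(grip_force=30, moves=[[[0,0,0],[0,0,0],45],[[0,0,0],[0,0,0],35],[[0,0,0],[0,0,0],25],[[0,0,0],[0,0,0],15],[[0,0,0],[0,0,0],10]])

```text
time: 3.75
ee_pos: [0.4724, -0.232, 0.0675]
tcp_rot: [-89.9, -0.1, -69.9]
wrist_force: [-0.5, -0.2, 6.1]
opening: 0.0232
```

```bash
python3 - <<'E'
from h import *
from workcell import camera,get_obs
import cv2
goto([.471,-.231,.065],-70)
x,y,w,h=250,80,140,150
c=camera("side");i=c["img"][:,:,::-1].copy()
cv2.imwrite("pics/side3.png",cv2.resize(i[y:y+h,x:x+w],(560,600),interpolation=cv2.INTER_CUBIC))
E
```

```text
t 3.75 ee [ 0.4724 -0.232   0.0675] [-89.9169  -0.0757 -69.915 ] F 6.11071779374285 open 0.023177097192673534
turn [-0.0832  0.085   0.0756] shift [-0.0014  0.0025 -0.001 ]
```

View pics/side3.png

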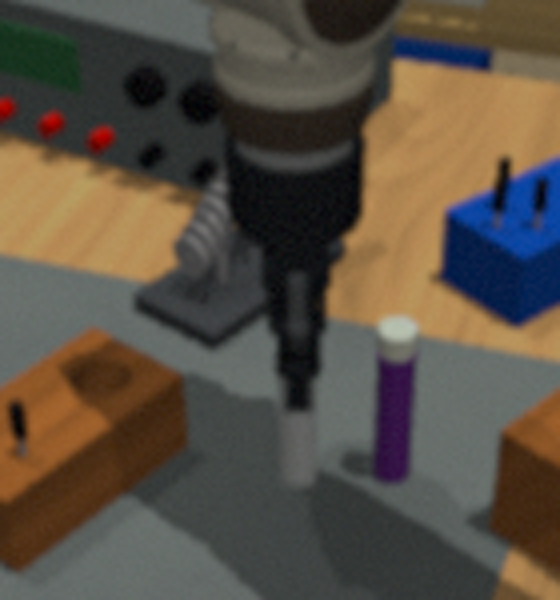

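Grip closed at 23 mm on the tube's upper part, which stays upright. Lifting 110 mm.

Emit:
play_rows(moves=[[[0,0,0],[0,-0.02,0],10],[[0,0,0],[0,-0.045,0],10],[[0,0,0],[0,-0.075,0],10],[[0,0,0],[0,-0.1,0],10],[[0,0,0],[0,-0.11,0],10]])

```text
time: 4.3
ee_pos: [0.4725, -0.2321, 0.1789]
tcp_rot: [-89.9, -0.1, -69.9]
wrist_force: [-0.2, -0.6, -1.4]
opening: 0.0231
```

```bash
python3 - <<'E'
from h import *
goto([.597,-.220,.175],-70)
E
```

```text
t 4.3 ee [ 0.4725 -0.2321  0.1789] [-89.8658  -0.1404 -69.9175] F 1.5938072602867086 open 0.023055584475070133
turn [-0.1343  0.0827  0.1403] shift [0.0314 0.0043 0.121 ]
```

Emit:
play_rows(moves=[[[0,0,0],[0.008,0,0.03],10],[[0,0,0],[0.016,0,0.06],10],[[0,0,0],[0.024,0,0.09],10],[[0,0,0],[0.031,0,0.115],10],[[0,0,0],[0.031,0,0.121],10]])

```text
time: 4.8
ee_pos: [0.5978, -0.2188, 0.1741]
tcp_rot: [-90.1, 0.1, -69.9]
wrist_force: [-0.1, -0.3, -1.2]
opening: 0.0233
```

Emit:
play_rows(moves=[[[0,0,0],[0,0.005,0],10],[[0,0,0],[0,0.01,0],10],[[0,0,0],[0,0.015,0],10],[[0,0,0],[0,0.02,0],10],[[0,0,0],[0,0.02,0],10]])

```text
time: 5.3
ee_pos: [0.5953, -0.2194, 0.1556]
tcp_rot: [-90.0, 0.0, -69.9]
wrist_force: [-0.6, 1.2, -0.4]
opening: 0.0225
```

```bash
python3 - <<'E'
from h import *
from workcell import camera,get_obs
import cv2
goto([.597,-.220,.145],-70)
x,y,w,h=210,70,150,150
c=camera("side");i=c["img"][:,:,::-1].copy()
p=get_obs()["ee_pos"];print(proj(c,p),proj(c,p-[0,0,.0675]))
cv2.imwrite("pics/side4.png",cv2.resize(i[y:y+h,x:x+w],(600,600),interpolation=cv2.INTER_CUBIC))
c=camera("top");cv2.imwrite("pics/top4.png",c["img"][:,:,::-1])
E
```

```text
t 5.3 ee [ 0.5953 -0.2194  0.1556] [-90.0439   0.0346 -69.9401] F 1.3584693532904213 open 0.022538551764481843
turn [ 0.0439  0.0599 -0.0346] shift [0.0012 0.0106 0.0014]
(np.float64(272.1374619044126), np.float64(141.00829457888722)) (np.float64(274.96905261867397), np.float64(164.2472132988571))
```

View pics/side4.png

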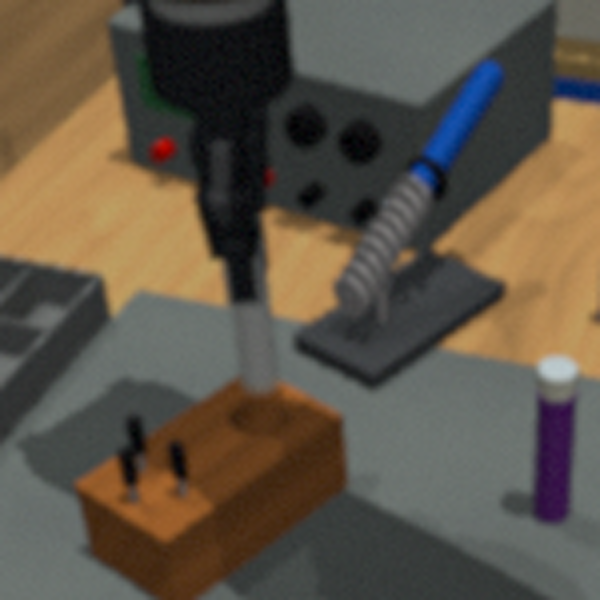

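View pics/top4.png

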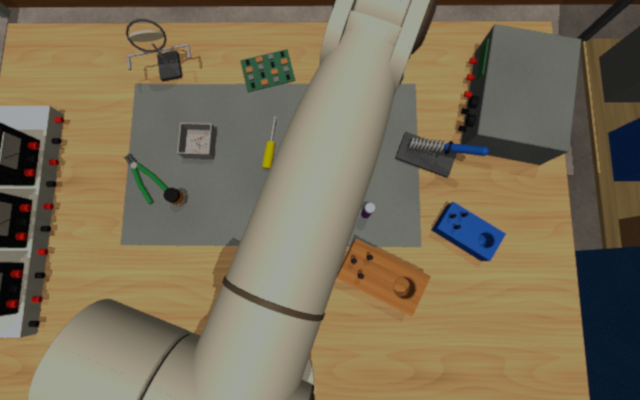

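Side view: the tube hangs upright, its foot at crop (258,388) above and in line with the well mouth at (264,415). I'll lower to just above the mouth and look again.

Emit:
play_rows(moves=[[[0,0,0],[0,0.005,0],10],[[0,0,0],[0,0.01,0],10],[[0,0,0],[0,0.015,0],10],[[0,0,0],[0,0.02,0],10],[[0,0,0],[0,0.02,0],10]])

```text
time: 5.9
ee_pos: [0.5957, -0.2191, 0.1352]
tcp_rot: [-90.1, 0.1, -69.9]
wrist_force: [0.5, 0.9, -0.4]
opening: 0.0234
```

```bash
python3 - <<'E'
from h import *
from workcell import camera,get_obs
import cv2
goto([.597,-.220,.145],-70)
x,y,w,h=230,120,80,80
c=camera("side");i=c["img"][:,:,::-1].copy()
p=get_obs()["ee_pos"];print(proj(c,p-[0,0,.0675]),proj(c,[p[0],p[1],.06]))
cv2.imwrite("pics/side5.png",cv2.resize(i[y:y+h,x:x+w],(600,600),interpolation=cv2.INTER_CUBIC))
E
```

```text
t 5.9 ee [ 0.5957 -0.2191  0.1352] [-90.0639   0.0544 -69.9121] F 1.0991690051364944 open 0.02340878711780767
turn [ 0.0639  0.0879 -0.0543] shift [ 0.0013 -0.0099  0.0009]
(np.float64(275.63718255994087), np.float64(170.83951900030272)) (np.float64(275.9518235854862), np.float64(173.41514268697472))
```

View pics/side5.png

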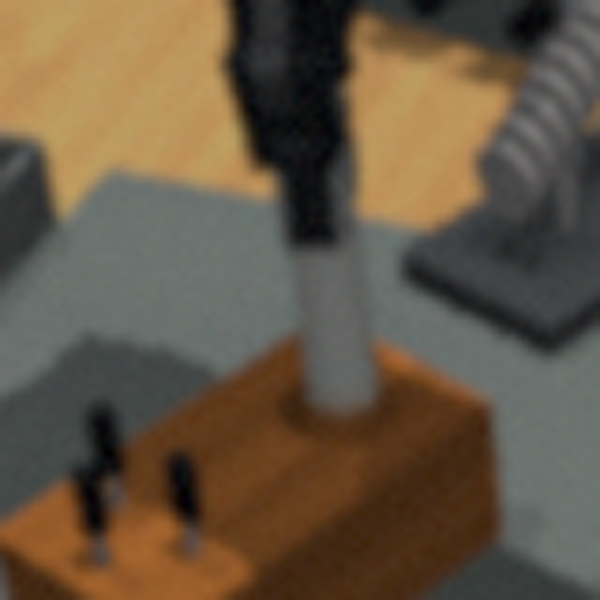

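```bash
python3 - <<'E'
from h import *
s=pickle.load(open("side0.pkl","rb"))
C=s["world_from_camera"][:3,3]
def circ(p,r):
    a=np.linspace(0,2*np.pi,72);q=np.array([proj(s,[p[0]+r*np.cos(t),p[1]+r*np.sin(t),p[2]]) for t in a]);return q.min(0),q.max(0)
print("tube on bench",circ([.4724,-.232,0],.012),proj(s,[.4724,-.232,0]))
print("tube now",circ([.5957,-.2191,.0677],.012))
for w in([.5975,-.217,.06],[.596,-.2195,.06],[.5944,-.2219,.06]): print("rim",circ(w,.019))
E
python3 - <<'E'
import cv2,numpy as np
s=cv2.imread("pics/side0.png")
def c(x,y,w,h):return cv2.resize(s[y:y+h,x:x+w],(390,390),interpolation=cv2.INTER_CUBIC)
cv2.imwrite("pics/c0.png",np.hstack([c(304,180,39,39),c(256,155,39,39)]))
E
```

```text
tube on bench (array([319.77730524, 195.16639753]), array([329.18352066, 201.5093035 ])) (np.float64(324.47908336792045), np.float64(198.30903823828527))
tube now (array([270.85256481, 168.05791649]), array([280.52308799, 174.04272619]))
rim (array([267.35214539, 169.11930049]), array([282.59702541, 178.63693371]))
rim (array([268.32513435, 168.65611887]), array([283.54593142, 178.14561377]))
rim (array([269.31467919, 168.22475686]), array([284.51297012, 177.68814068]))
```

View pics/c0.png

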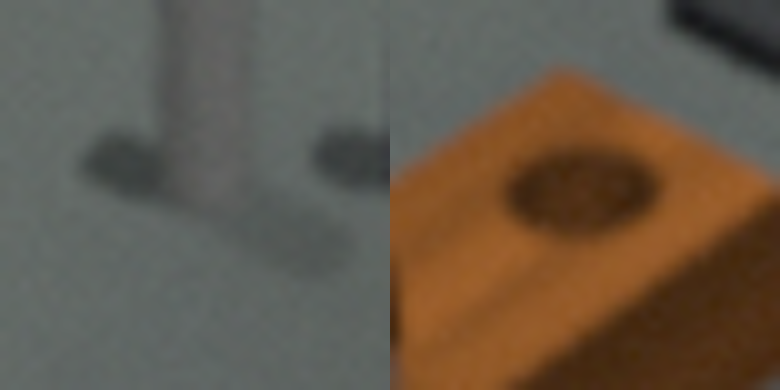

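The foot, at crop (342,417), is inside the rim ellipse (283–398), but it sits about 2 px lower than predicted. The tube has probably slid down a few mm in the grip, so I'll grip harder and lower while watching the force.

Emit:
play_rows(grip_force=50, moves=[[[0,0,0],[0,0,0],10],[[0,0,0],[0,0.006,0],10],[[0,0,0],[0,0.012,0],10],[[0,0,0],[0,0.018,0],10],[[0,0,0],[0,0.024,0],10]])

```text
time: 6.45
ee_pos: [0.596, -0.2192, 0.1115]
tcp_rot: [-90.0, 0.0, -69.9]
wrist_force: [-0.2, 0.5, -0.4]
opening: 0.023
```

```bash
cat > look.py <<'E'
from h import *
from workcell import camera,get_obs
import cv2,sys
goto([.597,-.220,.0775],-70);print(get_obs()["wrist_force"],get_obs()["torque"])
x,y,w,h=230,120,80,80
i=camera("side")["img"][:,:,::-1].copy()
cv2.imwrite(sys.argv[1],cv2.resize(i[y:y+h,x:x+w],(600,600),interpolation=cv2.INTER_CUBIC))
E
python3 look.py pics/side6.png
```

```text
t 6.45 ee [ 0.596  -0.2192  0.1115] [-90.0216   0.017  -69.9133] F 0.6463430663368853 open 0.022995488638507137
turn [ 0.0216  0.0867 -0.017 ] shift [0.0011 0.034  0.0007]
[-0.151   0.4807 -0.4049] [ 0.0058 -0.0317 -0.0243]
```

View pics/side6.png

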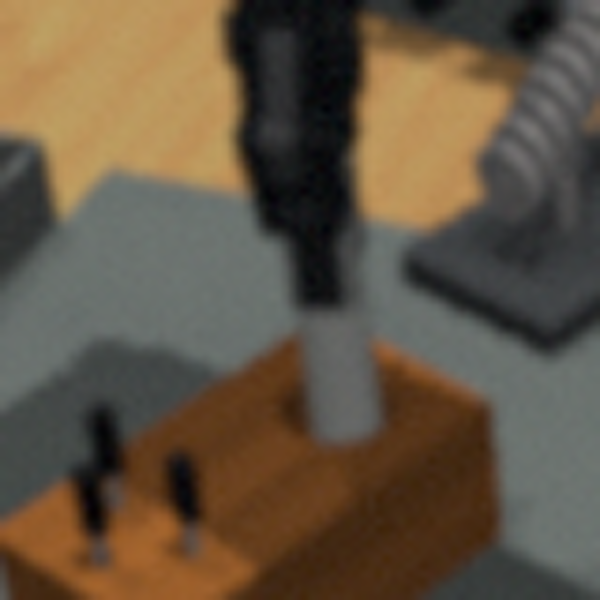

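The tube is now cut off by the front rim at crop row 440, which means it has gone into the well, with no contact force. Lowering further.

Emit:
play_rows(moves=[[[0,0,0],[0,0.005,0],10],[[0,0,0],[0,0.01,0],10],[[0,0,0],[0,0.015,0],10],[[0,0,0],[0,0.02,0],10],[[0,0,0],[0,0.02,0],10]])

```text
time: 7.0
ee_pos: [0.5957, -0.2192, 0.0913]
tcp_rot: [-90.1, 0.0, -69.9]
wrist_force: [0.3, 0.7, -0.6]
opening: 0.0229
```

Emit:
play_rows(moves=[[[0,0,0],[0,0.001,0],10],[[0,0,0],[0,0.002,0],10],[[0,0,0],[0,0.003,0],10],[[0,0,0],[0,0.004,0],10],[[0,0,0],[0,0.004,0],10]])

```text
time: 7.5
ee_pos: [0.5961, -0.2193, 0.0882]
tcp_rot: [-90.0, 0.0, -69.9]
wrist_force: [-0.3, 0.6, -1.0]
opening: 0.0231
```

Emit:
play_rows(moves=[[[0,0,0],[0,0.001,0],10],[[0,0,0],[0,0.002,0],10],[[0,0,0],[0,0.003,0],10],[[0,0,0],[0,0.004,0],10],[[0,0,0],[0,0.004,0],10]])

```text
time: 8.0
ee_pos: [0.596, -0.2193, 0.0841]
tcp_rot: [-90.0, 0.0, -69.9]
wrist_force: [0.4, 0.4, -1.0]
opening: 0.0229
```

Emit:
play_rows(moves=[[[0,0,0],[0,0.001,0],10],[[0,0,0],[0,0.002,0],10],[[0,0,0],[0,0.003,0],10],[[0,0,0],[0,0.004,0],10],[[0,0,0],[0,0.004,0],10]])

```text
time: 8.5
ee_pos: [0.596, -0.2192, 0.0801]
tcp_rot: [-90.0, 0.0, -69.9]
wrist_force: [0.8, 0.2, -0.8]
opening: 0.0228
```

Emit:
play_rows(moves=[[[0,0,0],[0,0.0005,0],10],[[0,0,0],[0,0.001,0],10],[[0,0,0],[0,0.0015,0],10],[[0,0,0],[0,0.002,0],10],[[0,0,0],[0,0.002,0],10]])

```text
time: 9.0
ee_pos: [0.5961, -0.2193, 0.0782]
tcp_rot: [-90.0, 0.0, -69.9]
wrist_force: [0.1, -0.0, -0.7]
opening: 0.0231
```

Emit:
play_rows(moves=[[[0,0,0],[0,0.0005,0],10],[[0,0,0],[0,0.001,0],10],[[0,0,0],[0,0.001,0],10],[[0,0,0],[0,0.001,0],10],[[0,0,0],[0,0.001,0],10]])

```text
time: 9.5
ee_pos: [0.5962, -0.2193, 0.0776]
tcp_rot: [-90.0, -0.0, -69.9]
wrist_force: [-1.1, 1.3, 2.7]
opening: 0.0228
```

Upward force appears at TCP z 0.0776, against a predicted 0.0775 for the floor. I'll look before letting go.

Emit:
play_rows(moves=[[[0,0,0],[0,0.0005,0],10],[[0,0,0],[0,0.001,0],10],[[0,0,0],[0,0.001,0],10],[[0,0,0],[0,0.001,0],10],[[0,0,0],[0,0.001,0],10]])

```text
time: 10.0
ee_pos: [0.5964, -0.2194, 0.0776]
tcp_rot: [-89.9, -0.0, -69.9]
wrist_force: [-2.7, 1.6, 9.1]
opening: 0.0224
```

```bash
python3 look.py pics/side7.png
```

```text
t 10.0 ee [ 0.5964 -0.2194  0.0776] [-89.9327  -0.0479 -69.9132] F 9.61801880302616 open 0.022384572798152553
turn [-0.0674  0.0868  0.0479] shift [0.0008 0.0001 0.0004]
[-2.7407  1.5832  9.0823] [ 0.3572  0.5965 -0.0116]
```

View pics/side7.png

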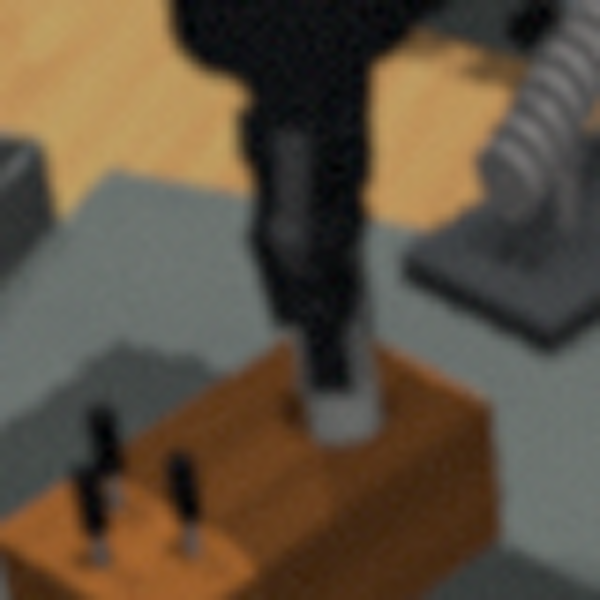

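The tube is seated in the well and upright. Opening in stages, then straight up.

Emit:
play_rows(moves=[[[0,0,0],[0,-0.001,0],27],[[0,0,0],[0,-0.001,0],32],[[0,0,0],[0,-0.001,0],40],[[0,0,0],[0,-0.001,0],50],[[0,0,0],[0,-0.001,0],60]])

```text
time: 10.55
ee_pos: [0.596, -0.2192, 0.077]
tcp_rot: [-90.0, 0.0, -69.9]
wrist_force: [-0.3, -0.1, 0.7]
opening: 0.0509
```

Emit:
play_rows(moves=[[[0,0,0],[0,0,0],60],[[0,0,0],[0,0,0],60],[[0,0,0],[0,-0.01,0],60],[[0,0,0],[0,-0.025,0],60],[[0,0,0],[0,-0.04,0],60]])

```text
time: 11.05
ee_pos: [0.5963, -0.2193, 0.1191]
tcp_rot: [-90.0, -0.0, -69.9]
wrist_force: [-0.1, 0.4, 0.6]
opening: 0.0512
```

Emit:
play_rows(moves=[[[0,0,0],[0,-0.03,0],60],[[0,0,0],[0,-0.06,0],60],[[0,0,0],[0,-0.1,0],60],[[0,0,0],[0,-0.13,0],60],[[0,0,0],[0,-0.13,0],60]])

```text
time: 11.55
ee_pos: [0.5972, -0.2197, 0.2541]
tcp_rot: [-89.6, -0.3, -69.9]
wrist_force: [1.1, -0.5, 0.3]
opening: 0.0513
```

```bash
python3 look.py pics/side8.png
```

```text
t 11.55 ee [ 0.5972 -0.2197  0.2541] [-89.6169  -0.3269 -69.9167] F 1.253729278644779 open 0.051289265253864756
turn [-0.3833  0.0844  0.3266] shift [-0.0008  0.1766 -0.0014]
[ 1.0922 -0.5366  0.3016] [-0.0162 -0.0291  0.0073]
```

View pics/side8.png

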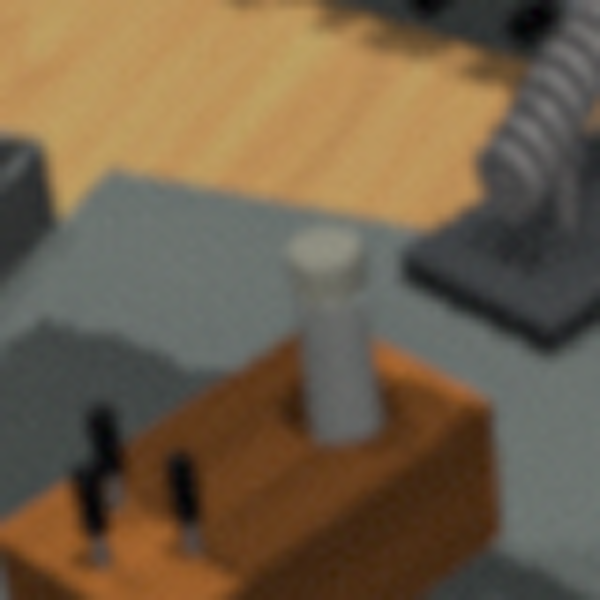

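The tube stands in the well, cap up at crop (326,248). A last settle and a full view, with a cap height check.

Emit:
play_rows(moves=[[[0,0,0],[0,0,0],60],[[0,0,0],[0,0,0],60],[[0,0,0],[0,0,0],60],[[0,0,0],[0,0,0],60],[[0,0,0],[0,0,0],60]])

```text
time: 12.1
ee_pos: [0.596, -0.2192, 0.2468]
tcp_rot: [-90.0, 0.0, -69.9]
wrist_force: [0.5, 0.5, 0.2]
opening: 0.0514
```

```bash
python3 - <<'E'
from h import *
from workcell import camera
import cv2
c=camera("side");cv2.imwrite("pics/side9.png",c["img"][:,:,::-1])
print("pred cap",proj(c,[.596,-.2193,.125]),"if z .135",proj(c,[.596,-.2193,.135]))
E
```

```text
pred cap (np.float64(273.2967818167201), np.float64(151.99297444874924)) if z .135 (np.float64(272.87120406904864), np.float64(148.5116502402745))
```

View pics/side9.png

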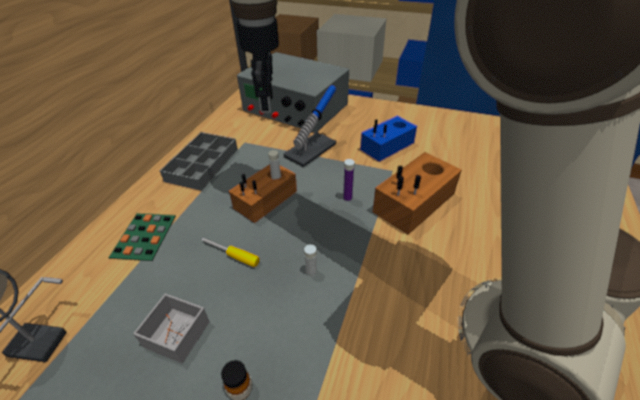

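The cap is at (273.0,152.6); a tube standing on the well floor should show it at (273.3,152.0). The short tube (310,262), the jar (236,378) and the purple tube (348,180) haven't moved. The gripper is clear, so I'm handing in.

```bash
python3 -c "
from workcell import job_done
print(job_done())"
```

```text
the job is handed in; nothing more can be done
None
```

The tall clear tube now stands upright, cap up, in the empty well of the smaller wooden block. I handed the job in at about 12 s of the 43 s allowed.

- **Seating:** I lowered the tube until it touched the floor, at TCP height 0.0776 m against a predicted 0.0775 m, with about 9 N of push. Only then did I let go.
- **After release:** The cap shows within 1 px of where it should be for a tube on the well floor. The short tube, the flux jar and the purple tube had not moved, and the gripper was clear.
- **Checks that disagreed:**
  - Heights triangulated from the two cameras came out about 3 to 4 mm low, and the two views differed by 2 to 5 mm in position. I used the average and the offset from tube to well, which both views agreed on within 1 mm.
  - Just above the well, the foot looked about 2 px lower than predicted. I suspected the tube had slipped in the grip, but it met the floor at the predicted height, so it had not.
- **Top camera:** The arm blocked it at the tube and the well, so the last checks rest on the side view and the force reading.

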